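Slide a brass blank along the drilling jig until it drops into its pocket

ROBOT

A 6-joint arm with a two-finger parallel gripper is mounted at the origin on the work surface. World frame = base frame: x ahead of the robot, y to its left, z up, the work surface at z = 0. Lengths are in m, angles in rad, forces in N, time in s.
With the tool pointing down it reaches from about 0.275 to 0.725 m from the base axis. Payload 5.6 kg.
Tool frame: the origin (TCP) lies at the centre of the arm's flange, where the gripper is bolted on; the fingertips stand 173 mm ahead of it and the grasp point (between the pads) lies 155 mm ahead of it (manip.grip_point_offset is the distance from the TCP to the grasp point, in m); z points along the fingers, y is the line along which they close (so a half turn about z gives the same grasp; the last joint's range is limited). The gripper opens to 85 mm and grips with 20 to 120 N. Pads are 22 mm wide; open, the fingers measure 114 mm over their backs; the gripper's body (76 mm by 85 mm) begins 54 mm behind the grasp point. The pads swing forward as they close: fully open they stand 13 mm farther back than shut.
Start: joints at [-0.874, 0.255, 0.108, 0, -1.424, -0.285], TCP at [0.22, -0.504, 0.405] pointing down, gripper open.
Joint ranges: [-2.95, 2.95], [-1.21, 1.97], [-1.09, 1.5], [-2.87, 1.71], [-2.94, -0.07], [-3.05, 3.05]. Speed limits (rad/s): [2.57, 2.57, 3.14, 3.14, 3.14, 3.14].

INTERFACE

Orientations are given as a unit quaternion [x, y, z, w].
In Python, from rig import manip gives the robot as it stands.
- The arm moves only by the tool apply_moves, never from a script. Its argument "increments" is one flat list of numbers, 5 for each row, row after row: the shift along the world's x, y, z in units of 0.25 m (1.0 is 0.25 m), then the turn about the world's z in units of 60 degrees (1.0 is 60 degrees), then the opening, from 0 (shut) to 1 (fully open). A call has 1 to 20 rows; each row is the pose to reach, as a shift and turn from the pose commanded when the call began; what a row does not reach only later rows make up. A row lasts 1/10 s, in which the tool goes at most 50 mm and 8.59 degrees, less where a joint would pass 70% of its speed; a pose out of reach is approached as far as the arm can. A call with a number of a shift or a turn outside -1 to 1 is refused whole. A call with a gripper value outside its range is refused whole. The fingers move at their own pace and stop on an object; the grip force is fixed at half the most. Time passes only in rows, so rows that repeat a pose let the fingers close. It gives the time, the measured TCP pose, the force, the opening and the grip force at its end, in the units of the state.
- manip.get_state(): the state, without advancing time (a new reading comes with each control period).
- manip.camera(name): name is "scene" or "top"; returns a dict with "pixels" (384x512x3 uint8, blue, green, red), "depth" (384x512 float32, m along the optical axis (not along the pixel's ray), 0 where there is no reading), "intrinsics" (3x3 intrinsics, pixels), "R" (3x3) and "t" (3): a world point X has camera coordinates R X + t. Camera axes: x right, y down, z forward; pixel columns grow to the right and rows downward; lengths in m; the calibration is good to about 2 mm. A picture is of the moment at which its call begins.
- manip.hand_in(): hands the job in; it is judged then, once.
The state is a dict: "time_s": time; "joints": joint angles; "joint_vel": joint speeds; "tau": joint torques, N m; "position": TCP position; "orientation": TCP orientation; "ft_force": force on the tool from outside, world axes, zero at the start; "moment": the same for the moment, N m; "grip_width": opening from 0.0 (shut) to 1.0 (fully open); "gripper_force": force on a finger pad.
Only numpy, scipy, OpenCV 4.12 (cv2) and the standard library are available. Lean on these libraries where they do the work, as an engineer would, in place of code of your own. Each camera call takes 0.05 s, during which the arm holds its last target. There are 200 camera calls.

TASK

Take the brass disc from the leather pad, lay it flat in the channel of the drilling jig between the two blue marks and let go of it. Then slide it along the channel, without ever lifting it off beyond the blue marks, until you feel it drop fully into the round pocket; be gentle and do not force it against the pocket's edge. Leave it lying flat in the pocket, let go, and leave the other discs and the things on the bench where they are.

Things in the scene. Friction and masses are not known exactly. Their poses are not given: they have to be found in the camera images.
- nest: Drilling jig, fixed: grey base 240 mm long (x, along the channel), 76 mm wide (y); origin at the centre of its underside, z up. An aluminium strip lies lengthwise in it, flat top 22 mm above the origin, sticking out of both ends. Two dark rails, tops 3 mm above the strip, overlap its edges and leave a straight channel 41.5 mm wide centred on y = 0.
- nest_load (a point): Middle of the loading end of the channel, on the strip's top (jig x = -80 mm, y = 0, z = 22 mm), axes as the jig's. A blue mark 50 mm long on each rail shows the loading end, jig x = -105 to -55 mm; lay the disc's centre between them. The pocket lies from here towards the jig's +x.
- nest_mid (a point): Point on the strip's top, in the middle of the stretch where the pocket may be (jig x = 30 mm, y = 0, z = 22 mm), axes as the jig's. The one pocket, round, dark-floored, 43 mm wide, 5 mm deep, lies on the centre line, but the strip was clamped by hand: the pocket's centre is anywhere up to 40 mm either way along x from this point, not measured. The clamped strip does not move.
- blank: The brass (yellow) disc, 40 mm across, 8 mm thick, about 85 g, on the leather pad with a copper and a steel disc of its size, in any order, 72 mm apart. Origin at the centre of its underside, z its axis. Grip it across the rim. Slid along at up to 40 mm/s it drops into the pocket by its own weight; its top then stands 3 mm above the strip and the pocket's far wall stops it hard.
- pad: Brown leather pad fixed on the bench, 220 mm (x) by 85 mm (y), 4 mm thick, origin at the centre of its underside. The three discs lie along its x axis, so fingers that close along its y axis clear the neighbours.
- copper_blank: Copper (reddish) disc, same size, on the pad; leave it. Origin at the centre of its underside.
- steel_blank: Steel (grey) disc, same size, on the pad; leave it. Origin at the centre of its underside.
- hammer: Bench hammer lying loose on the bench, about 0.25 m long; leave it. Its x axis runs from handle to head.
- driver: Screwdriver lying loose on the bench, about 0.2 m long; leave it. Its x axis runs from handle to tip.
- tin: Amber jar with brass lid, 54 mm across, 50 mm high; leave it. Origin at the centre of its underside.
- collar: Brass collar, 48 mm across, 20 mm high, with a 32 mm hole; leave it. Origin at the centre of its underside.
Mind the look-alikes: they are no part of the job. What is shaped like the blank but black, red or turquoise is not meant.

How it is judged:
By the outcome, as a careful person would: the job done as asked, in the order asked, and still so for the second after the job is handed in, with the robot touching nothing.
It also fails if it takes over 54 s, if anything falls off the work surface, if the arm or the gripper's body presses on something with over 40 N, if the wrist force passes 120 N, or if a joint passes its speed limit or range.

## Working session

There is one attempt and no reset: what is moved stays moved. The work goes in short steps, Python scripts to look and compute and a tool call to move; the robot and the scene stay as the last step left them, time stands still between calls to the robot, and variables do not carry over. Pictures are saved under pics/ and viewed, at most 10 in all, crops included, and the job is handed in when it is done.

Besides the shell and the picture viewer there is one more tool, called as name(argument=value, ...) on one line, values as JSON. apply_moves: Moves the arm, as the interface text tells. Its arguments: {"type":"object","properties":{"increments":{"type":"array"}},"required":["increments"]}

```bash
mkdir -p pics
python3 - <<'E'
from rig import manip
import cv2,numpy as np
for n in("top","scene"):
    c=manip.camera(n); cv2.imwrite(f"pics/{n}0.png",c["pixels"]); np.savez(f"{n}0.npz",**c); print(n,c["intrinsics"].tolist(),c["R"].round(4).tolist(),c["t"])
s=manip.get_state(); print(s)
E
```

```text
top [[427.3973147790773, 0.0, 252.17475643520268], [0.0, 427.3973147790773, 191.0246715243106], [0.0, 0.0, 1.0]] [[0.0141, -0.9999, 0.0065], [-0.9825, -0.0151, -0.1855], [0.1856, -0.0038, -0.9826]] [-0.00671673  0.52457222  1.18104639]
scene [[382.4282070935486, 0.0, 247.93830309731035], [0.0, 382.4282070935486, 194.39788255958345], [0.0, 0.0, 1.0]] [[0.4347, 0.9006, -0.0008], [0.5908, -0.2858, -0.7545], [-0.6797, 0.3275, -0.6563]] [-0.23648065 -0.28464387  1.40423305]
{'time_s': 0.1, 'joints': array([-8.74397221e-01,  2.55707780e-01,  1.07146491e-01, -3.97831980e-04,
       -1.42389055e+00, -2.84562776e-01]), 'joint_vel': array([ 0.00094753,  0.00106141,  0.00373212,  0.00264082, -0.00156586,
       -0.00087916]), 'tau': array([-3.28148999e-03, -3.87605023e+01,  2.38473523e+01,  5.37790328e+00,
       -3.78767640e-03, -4.11489509e-05]), 'position': array([ 0.22014744, -0.50387191,  0.40388413]), 'orientation': array([-2.04437278e-01,  9.78879296e-01,  8.22846988e-04, -2.16360496e-04]), 'ft_force': array([0.0411137 , 0.56777713, 0.15821106]), 'moment': array([ 0.01661839,  0.02481689, -0.05322664]), 'gripper_force': 0.0, 'grip_width': 0.9986900085303757}
```

View pics/top0.png

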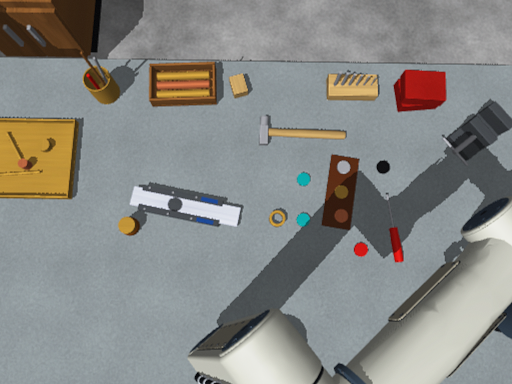

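View pics/scene0.png

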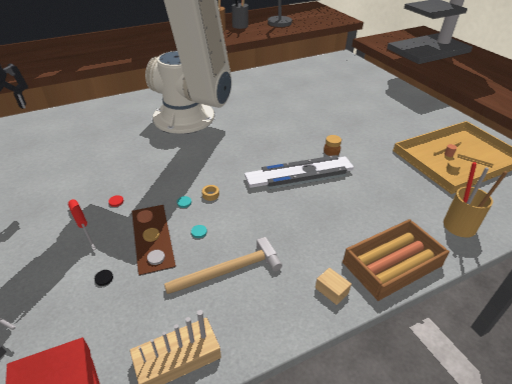

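Top view: steel (343,167), brass (341,191) and copper (341,216) lie on the pad. The jig is at about (185,205), with blue marks near (210,200) and (205,221) and the dark pocket at (175,204). I'll measure these next.

```bash
cat > h.py <<'E'
import numpy as np,cv2
def ray(c,uv,z):
    K,R,t=c["intrinsics"],c["R"],c["t"]; o=-R.T@t
    d=(R.T@np.linalg.solve(K,np.c_[np.atleast_2d(uv),np.ones(len(np.atleast_2d(uv)))].T)).T
    return o+d*((z-o[2])/d[:,2])[:,None]
def blobs(m,amin=15):
    n,l,s,ce=cv2.connectedComponentsWithStats(m.astype(np.uint8)); return [(s[i],ce[i],l==i) for i in range(1,n) if s[i,4]>=amin]
E
python3 - <<'E'
from h import *
for n in("top","scene"):
    c=dict(np.load(n+"0.npz")); im=c["pixels"]; hsv=cv2.cvtColor(im,cv2.COLOR_BGR2HSV); H,S,V=[hsv[...,i].astype(int) for i in range(3)]
    print(n)
    for nm,m,z in(("blue",(H>105)&(H<130)&(S>110)&(V>60),.025),("brassdisc",(H>=18)&(H<30)&(S>120),.012),("white",(V>190)&(S<40),.022),("padbrown",(H<16)&(S>110)&(V>30),.004)):
        for s,ce,l in blobs(m,12):
            p=ray(c,ce,z)[0]
            if p[0]>.2 and p[0]<.7 and abs(p[1])<.45 and s[4]<2500: print(nm,s.tolist(),ce.round(1),p.round(4))
    x0,y0,x1,y1=(120,150,420,250) if n=="top" else (120,130,360,280)
    cv2.imwrite(f"pics/{n}c.png",np.vstack([cv2.resize(im[175:240,115:255],None,fx=5,fy=5,interpolation=2)]) if n=="top" else cv2.resize(im[140:200,235:365],None,fx=6,fy=6,interpolation=2))
E
```

```text
top
blue [201, 196, 17, 8, 80] [208.9 199.9] [0.5009 0.127  0.025 ]
blue [196, 217, 18, 8, 85] [204.3 220.5] [0.4402 0.1383 0.025 ]
brassdisc [335, 185, 13, 14, 139] [341.  191.5] [ 0.5341 -0.2631  0.012 ]
brassdisc [269, 210, 17, 17, 118] [276.8 217.7] [ 0.4532 -0.0726  0.012 ]
brassdisc [118, 217, 18, 17, 234] [126.6 224.9] [0.4256 0.3657 0.012 ]
white [130, 186, 43, 24, 575] [148.9 198.4] [0.5031 0.303  0.022 ]
white [179, 198, 61, 29, 911] [211.6 211.3] [0.4678 0.1182 0.022 ]
padbrown [322, 155, 37, 75, 1663] [339.5 194.3] [ 0.5273 -0.2601  0.004 ]
padbrown [126, 218, 13, 17, 57] [134.8 228. ] [0.4175 0.3435 0.004 ]
padbrown [390, 227, 14, 35, 304] [395.9 244.6] [ 0.3801 -0.4216  0.004 ]
padbrown [354, 243, 14, 13, 150] [360.4 249. ] [ 0.366  -0.3172  0.004 ]
scene
blue [267, 164, 16, 5, 34] [274.7 165.9] [0.4377 0.1395 0.025 ]
blue [273, 177, 18, 4, 40] [281.4 178.4] [0.4987 0.128  0.025 ]
brassdisc [327, 135, 14, 12, 138] [333.2 140.6] [0.3849 0.3892 0.012 ]
brassdisc [203, 185, 16, 16, 181] [210.2 192.3] [ 0.4521 -0.0723  0.012 ]
brassdisc [144, 228, 15, 13, 154] [150.7 234.3] [ 0.5368 -0.2634  0.012 ]
white [312, 156, 42, 15, 306] [333.7 163.5] [0.5014 0.3069 0.022 ]
white [244, 165, 62, 19, 535] [271.5 173.9] [0.4645 0.1145 0.022 ]
white [150, 253, 6, 8, 23] [152.7 256.3] [ 0.6165 -0.2781  0.022 ]
white [156, 252, 8, 9, 30] [159.8 256.3] [ 0.6234 -0.2635  0.022 ]
padbrown [324, 144, 16, 11, 125] [331.4 150. ] [0.4183 0.3601 0.004 ]
padbrown [109, 195, 15, 12, 135] [115.6 200.7] [ 0.3628 -0.3166  0.004 ]
padbrown [68, 199, 19, 29, 278] [ 76.9 212.8] [ 0.3671 -0.4187  0.004 ]
padbrown [132, 205, 43, 70, 1762] [151.8 238.2] [ 0.5428 -0.2637  0.004 ]
```

View pics/topc.png

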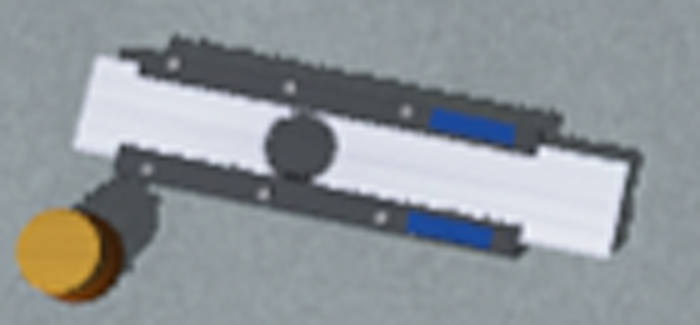

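The pocket shows at about (175,204.4) full-frame, between the rails on the side of the blue marks away from the brass disc's pad. Next I'll work out the exact axes.

Run:
```python
from h import *
for n in("top","scene"):
    c=dict(np.load(n+"0.npz")); im=c["pixels"]; hsv=cv2.cvtColor(im,cv2.COLOR_BGR2HSV); H,S,V=[hsv[...,i].astype(int) for i in range(3)]
    w=(V>150)&(S<60); roi=np.zeros_like(w)
    if n=="top": roi[180:232,128:243]=1
    else: roi[150:192,240:358]=1
    w&=roi
    # strip direction: PCA in world on strip pixels
    v,u=np.nonzero(w); P=ray(c,np.c_[u,v].astype(float),.022)[:,:2]; m=P.mean(0); d=np.linalg.svd(P-m,full_matrices=False)[2][0]; d*=np.sign(d[1])
    q=np.array([-d[1],d[0]])
    # refine: midline between lateral extremes binned along d
    a=(P-m)@d; b=(P-m)@q
    cs=[];
    for k in np.arange(a.min()+.015,a.max()-.015,.008):
        s=abs(a-k)<.006
        if s.sum()>10: cs.append((k,(b[s].max()+b[s].min())/2,np.ptp(b[s])))
    cs=np.array(cs); print(n,"mid",m.round(4),"dir",d.round(4),np.degrees(np.arctan2(d[1],d[0])).round(2),"ends",a.min().round(3),a.max().round(3)); print(cs[:,2].round(3),np.polyfit(cs[:,0],cs[:,1],1).round(4))
    # pocket hole: dark pixels inside strip hull, near axis
    hull=cv2.convexHull(np.c_[u,v].astype(np.int32)); hm=cv2.fillConvexPoly(np.zeros(w.shape,np.uint8),hull,1)
    for s,ce,l in blobs((V<110)&(hm>0),40): print("hole",s.tolist(),ce.round(1),ray(c,ce,.0195)[0].round(4))
    # discs
    for nm,ref in (("top",[(343,167),(341,191),(341,216)]),):
        if n==nm:
            g=(H<16)&(S>110)&(V>30)
    pb=[l for s,ce,l in blobs((H<18)&(S>90)&(V>20),800) if 300<ce[0]<360 or 130<ce[0]<170]
    for l in pb:
        ct=max(cv2.findContours(l.astype(np.uint8),0,1)[0],key=cv2.contourArea).reshape(-1,2).astype(float)
        W=ray(c,ct,.004)[:,:2]; r=cv2.minAreaRect((W*1000).astype(np.float32)); print("pad",r)
```

```text
top mid [0.4849 0.1843] dir [0.0202 0.9998] 88.84 ends -0.157 0.185
[0.151 0.151 0.151 0.151 0.151 0.151 0.151 0.151 0.151 0.151 0.151 0.151
 0.151 0.151 0.151 0.151 0.151 0.151 0.151 0.151 0.151 0.151 0.151 0.151
 0.151 0.151 0.151 0.151 0.151 0.151 0.151 0.151 0.151 0.151 0.151 0.151
 0.151 0.093 0.096 0.105] [ 0.0006 -0.0014]
hole [129, 182, 114, 49, 1451] [175.3 204.2] [0.4875 0.2255 0.0195]
pad ((537.0097045898438, -262.2848205566406), (83.75665283203125, 218.03927612304688), 81.01618194580078)
scene mid [0.469  0.1952] dir [0.504  0.8637] 59.73 ends -0.175 0.192
[0.199 0.2   0.2   0.2   0.169 0.17  0.165 0.165 0.161 0.2   0.156 0.142
 0.138 0.138 0.2   0.2   0.2   0.2   0.2   0.2   0.2   0.2   0.2   0.2
 0.2   0.2   0.2   0.2   0.2   0.2   0.2   0.199 0.141 0.167 0.146 0.146
 0.167 0.2   0.2   0.2   0.2   0.2   0.161] [ 0.0131 -0.0054]
hole [244, 150, 108, 42, 1479] [304.9 175.2] [0.5091 0.2006 0.0195]
pad ((536.5192260742188, -262.3701477050781), (83.084228515625, 219.6979217529297), 81.11223602294922)
```

Run:
```python
from h import *
for n in("top","scene"):
    c=dict(np.load(n+"0.npz")); im=c["pixels"]; hsv=cv2.cvtColor(im,cv2.COLOR_BGR2HSV); H,S,V=[hsv[...,i].astype(int) for i in range(3)]
    W=np.zeros(V.shape,bool); L=[ (s,ce,l) for s,ce,l in blobs((V>190)&(S<40),250) if 180<=ce[1]<=215 and ce[0]<260] if n=="top" else [(s,ce,l) for s,ce,l in blobs((V>190)&(S<40),250) if 155<ce[1]<180 and 240<ce[0]<360]
    for s,ce,l in L: W|=l
    v,u=np.nonzero(W); P=ray(c,np.c_[u,v].astype(float),.022)[:,:2]
    # mid-line of channel: per-bin lateral extremes, away from strip ends
    d=np.array([np.cos(np.radians(79.4)),np.sin(np.radians(79.4))]); q=np.array([-d[1],d[0]]); m=np.array([.47,.133])
    a=(P-m)@d; b=(P-m)@q; A=[]
    for k in np.arange(-.03,.18,.006):
        s=abs(a-k)<.004
        if s.sum()>8: A.append((k,b[s].min(),b[s].max()))
    A=np.array(A); g=(A[:,2]-A[:,1])>.034; f=np.polyfit(A[g,0],(A[g,1]+A[g,2])/2,1)
    print(n,"n",g.sum(),"width",np.median((A[:,2]-A[:,1])),"slope deg",np.degrees(f[0]).round(2),"off at m mm",(f[1]*1000).round(2),"strip ends",a.min().round(4),a.max().round(4))
    hm=cv2.fillConvexPoly(np.zeros(V.shape,np.uint8),cv2.convexHull(np.c_[u,v].astype(np.int32)),1)
    for s,ce,l in blobs((V<130)&(hm>0),20):
        vv,uu=np.nonzero(l);p=ray(c,np.c_[uu,vv].astype(float),.022)[:,:2]-m;aa=p@d;bb=p@q;k=abs(bb)<.008
        if k.any(): print("hole",s.tolist(),ce.round(1),"along axis",aa[k].min().round(4),aa[k].max().round(4),"lat",np.median(bb).round(4))
```

```text
top n 30 width 0.03966870558270369 slope deg -0.14 off at m mm -1.04 strip ends -0.0938 0.2262
hole [138, 187, 85, 37, 585] [176.7 205. ] along axis 0.076 0.1153 lat 0.006
scene n 9 width 0.03248141685071383 slope deg -0.25 off at m mm 2.37 strip ends -0.0953 0.2286
hole [262, 157, 84, 21, 387] [308.  167.5] along axis 0.0777 0.1138 lat 0.0046
```

apply_moves(increments=[0.12, 0.09, -0.04, -0.07, 1, 0.24, 0.18, -0.1, -0.14, 1, 0.36, 0.27, -0.15, -0.21, 1, 0.48, 0.36, -0.2, -0.28, 1, 0.6, 0.45, -0.25, -0.35, 1, 0.72, 0.54, -0.3, -0.42, 1, 0.84, 0.63, -0.35, -0.49, 1, 0.96, 0.72, -0.4, -0.543, 0.65, 0.96, 0.72, -0.4, -0.543, 0.65])

```text
time_s: 1.0
position: [0.4624, -0.3213, 0.3019]
orientation: [0.077, 0.997, 0.001, -0.002]
ft_force: [-0.1, -0.5, -0.6]
grip_width: 0.691
gripper_force: 0.0
```

apply_moves(increments=[0.1, 0.08, 0, 0, 0.65, 0.2, 0.16, -0.1, 0, 0.65, 0.3, 0.244, -0.2, 0, 0.65, 0.302, 0.244, -0.32, 0, 0.65, 0.302, 0.244, -0.4, 0, 0.65, 0.302, 0.244, -0.4, 0, 0.65, 0.302, 0.244, -0.4, 0, 0.65])

```text
time_s: 1.7
position: [0.5356, -0.2635, 0.2051]
orientation: [0.078, 0.997, -0.0, -0.0]
ft_force: [0.8, -0.9, 0.4]
grip_width: 0.651
gripper_force: 0.0
```

Run:
```python
from rig import manip
import cv2,numpy as np
a=manip.camera("top"); s=manip.camera("scene"); st=manip.get_state(); print(st["position"],st["grip_width"],st["ft_force"])
cv2.imwrite("pics/g1.png",np.hstack([cv2.resize(a["pixels"][150:240,300:390],None,fx=4.4,fy=4.4,interpolation=2),cv2.resize(s["pixels"][180:270,105:195],None,fx=4.4,fy=4.4,interpolation=2)]))
```

```text
[ 0.53605355 -0.26353365  0.20638821] 0.6500869757550035 [0.62458403 0.33198475 0.54476038]
```

View pics/g1.png

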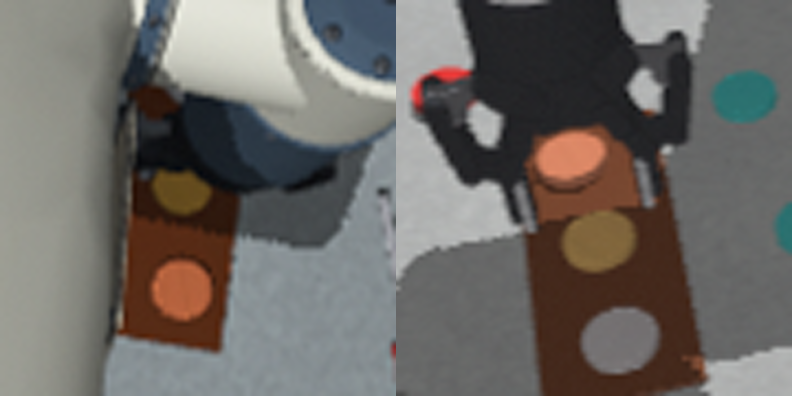

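Scene crop: the fingertips, at about (135,232) and (252/4.4+105 ≈ 162,226), straddle the brass disc's row, and the neighbours are clear. Now I'll read the tip height from depth.

Run:
```python
from rig import manip
from h import *
c=manip.camera("scene"); K,R,t=c["intrinsics"],c["R"],c["t"]
v,u=np.mgrid[180:270,105:195]; z=c["depth"][180:270,105:195]
P=(np.linalg.inv(K)@np.stack([u.ravel()*z.ravel(),v.ravel()*z.ravel(),z.ravel()])-t[:,None]).T if 0 else (R.T@(np.linalg.inv(K)@np.stack([u.ravel()*z.ravel(),v.ravel()*z.ravel(),z.ravel()])-t[:,None])).T
for lo,hi in((-.32,-.275),(-.252,-.21)):
    s=(P[:,1]>lo)&(P[:,1]<hi)&(abs(P[:,0]-.535)<.03)&(P[:,2]>.02)&(P[:,2]<.09); Q=P[s]; print(s.sum(),Q.min(0).round(4),Q.max(0).round(4)); o=np.argsort(Q[:,2])[:8]; print(Q[o].round(4))
im=c["pixels"][180:270,105:195]; hsv=cv2.cvtColor(im,cv2.COLOR_BGR2HSV).reshape(-1,3).astype(int)
y=(abs(P[:,1]+.263)<.03)&(abs(P[:,0]-.535)<.03)&(P[:,2]>.008)&(P[:,2]<.018); Q=P[y]; print("disc",Q.mean(0),Q.min(0),Q.max(0))
```

```text
120 [ 0.5192 -0.3186  0.0392] [ 0.5452 -0.2911  0.09  ]
[[ 0.541  -0.2956  0.0392]
 [ 0.5411 -0.2978  0.0403]
 [ 0.5392 -0.2993  0.0426]
 [ 0.5247 -0.2911  0.0426]
 [ 0.5287 -0.2919  0.0432]
 [ 0.5433 -0.3001  0.0434]
 [ 0.5328 -0.2927  0.044 ]
 [ 0.5438 -0.2951  0.0451]]
104 [ 0.5326 -0.2397  0.0429] [ 0.5588 -0.21    0.0898]
[[ 0.5513 -0.2367  0.0429]
 [ 0.5511 -0.239   0.0437]
 [ 0.5544 -0.2348  0.0449]
 [ 0.5494 -0.2382  0.0452]
 [ 0.5509 -0.2287  0.0458]
 [ 0.5501 -0.2309  0.0461]
 [ 0.5514 -0.2362  0.0462]
 [ 0.5531 -0.2341  0.0468]]
disc [ 0.53487518 -0.26398711  0.01216438] [ 0.5138733  -0.28277466  0.00839493] [ 0.55674693 -0.23590344  0.01523299]
```

apply_moves(increments=[0, 0, -0.04, 0, 0.65, 0, 0, -0.08, 0, 0.65, 0, 0, -0.108, 0, 0.65, 0, 0, -0.108, 0, 0.65, 0, 0, -0.108, 0, 0.3, 0, 0, -0.108, 0, 0.3, 0, 0, -0.108, 0, 0.3, 0, 0, -0.108, 0, 0.3, 0, 0, -0.108, 0, 0.3])

```text
time_s: 2.75
position: [0.5359, -0.2631, 0.1781]
orientation: [0.078, 0.997, -0.0, 0.0]
ft_force: [-0.7, 1.1, 2.5]
grip_width: 0.431
gripper_force: 60.2
```

apply_moves(increments=[0, 0, 0.05, 0, 0.3, 0, 0, 0.15, 0, 0.3, 0, 0, 0.28, 0, 0.3, -0.02, 0.1, 0.32, -0.03, 0.3, -0.05, 0.24, 0.32, -0.03, 0.3, -0.08, 0.38, 0.32, -0.03, 0.3, -0.11, 0.52, 0.32, -0.03, 0.3, -0.14, 0.66, 0.32, -0.03, 0.3, -0.17, 0.8, 0.32, -0.03, 0.3, -0.2, 0.94, 0.32, -0.03, 0.3])

```text
time_s: 3.75
position: [0.4851, -0.0268, 0.2585]
orientation: [0.094, 0.996, 0.0, 0.0]
ft_force: [0.5, 0.5, -1.2]
grip_width: 0.431
gripper_force: 60.1
```

apply_moves(increments=[-0.02, 0.14, 0, 0, 0.3, -0.04, 0.28, 0, 0, 0.3, -0.06, 0.42, 0, 0, 0.3, -0.062, 0.56, -0.05, 0, 0.3, -0.062, 0.644, -0.1, 0, 0.3, -0.062, 0.644, -0.15, 0, 0.3, -0.062, 0.644, -0.15, 0, 0.3, -0.062, 0.644, -0.15, 0, 0.3])

```text
time_s: 4.55
position: [0.4702, 0.1328, 0.2208]
orientation: [0.094, 0.996, -0.0, 0.0]
ft_force: [1.0, -0.1, 0.6]
grip_width: 0.43
gripper_force: 60.2
```

Run:
```python
from rig import manip
import cv2,numpy as np
a=manip.camera("top"); s=manip.camera("scene"); st=manip.get_state(); print(st["position"],st["orientation"],st["grip_width"],st["ft_force"],st["gripper_force"],st["joints"])
np.savez("scene1.npz",**s);np.savez("top1.npz",**a)
cv2.imwrite("pics/p1.png",np.hstack([cv2.resize(a["pixels"][150:270,130:260],None,fx=3,fy=3,interpolation=2),cv2.resize(s["pixels"][100:220,220:350],None,fx=3,fy=3,interpolation=2)]))
```

```text
[0.47047135 0.13268489 0.22117371] [9.42486065e-02 9.95548438e-01 3.40779536e-04 6.26418652e-04] 0.429220016942203 [ 0.87837576 -0.28966401 -0.04835158] 60.216307640075684 [ 5.96360176e-01  2.76189271e-01 -3.63745466e-01  3.40542693e-04
 -9.29461738e-01 -2.35613749e+00]
```

View pics/p1.png

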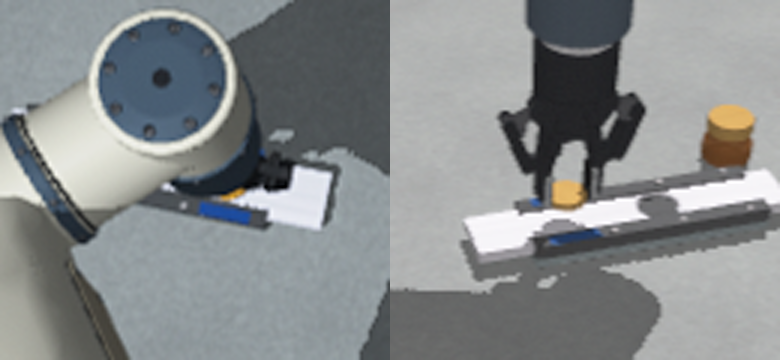

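Scene crop: the disc is held level at about (279,165) above the loading end, beside the blue marks, with the pocket at (439,165). I'll compare the disc and the channel laterally in the scene view.

Run:
```python
from h import *
d=np.array([.1857,.9826]); q=np.array([.9826,-.1857]); m=np.array([.470,.133])
for n in("scene","top"):
    c=dict(np.load(n+"1.npz")); c0=dict(np.load(n+"0.npz"))
    F=6
    def hsvup(c): return [x.astype(int) for x in cv2.split(cv2.cvtColor(cv2.resize(c["pixels"],None,fx=F,fy=F,interpolation=cv2.INTER_CUBIC),cv2.COLOR_BGR2HSV))]
    up=lambda uv:(np.asarray(uv,float)+.5)/F-.5
    H,S,V=hsvup(c); y=(H>=12)&(H<32)&(S>110)
    for s,ce,l in blobs(y,300):
        p=ray(c,up(ce),.055)[0]
        if np.hypot(*(p[:2]-m))<.04:
            v,u=np.nonzero(l); 
            for z in(.047,.055):
                P=ray(c,up(np.c_[u,v]),z)[:,:2]-m; print(n,"disc z",z,"lat min/max",((P@q).min()*1e3).round(1),((P@q).max()*1e3).round(1),"along",((P@d).min()*1e3).round(1),((P@d).max()*1e3).round(1))
    H,S,V=hsvup(c0); b=(H>105)&(H<130)&(S>110)&(V>60)
    for s,ce,l in blobs(b,300):
        p=ray(c0,up(ce),.025)[0][:2]-m
        if np.hypot(*p)<.05: print(n,"blue lat,along",(p@q*1e3).round(2),(p@d*1e3).round(2))
```

```text
scene disc z 0.047 lat min/max -30.0 13.2 along -14.6 23.1
scene disc z 0.055 lat min/max -19.6 23.1 along -18.2 19.1
scene blue lat,along -32.7 0.39
scene blue lat,along 29.27 -0.16
top disc z 0.047 lat min/max -20.1 -5.1 along -17.4 3.0
top disc z 0.055 lat min/max -21.0 -6.1 along -18.3 1.9
top blue lat,along 31.5 -0.4
top blue lat,along -30.26 -0.58
```

apply_moves(increments=[0.001, 0, -0.03, 0, 0.3, 0.002, 0, -0.06, 0, 0.3, 0.002, 0, -0.076, 0, 0.3, 0.002, 0, -0.08, 0, 0.3, 0.002, 0, -0.08, 0, 0.3])

```text
time_s: 5.15
position: [0.4706, 0.1329, 0.1999]
orientation: [0.094, 0.996, -0.0, -0.0]
ft_force: [-0.1, -1.0, 1.0]
grip_width: 0.429
gripper_force: 60.2
```

apply_moves(increments=[0, 0, -0.004, 0, 0.3, 0, 0, -0.004, 0, 0.3])

```text
time_s: 5.35
position: [0.4707, 0.133, 0.1993]
orientation: [0.094, 0.996, 0.0, 0.0]
ft_force: [-1.3, -0.2, -1.1]
grip_width: 0.431
gripper_force: 60.2
```

apply_moves(increments=[0, 0, -0.004, 0, 0.3, 0, 0, -0.004, 0, 0.3])

```text
time_s: 5.55
position: [0.4706, 0.133, 0.1982]
orientation: [0.094, 0.996, 0.0, -0.0]
ft_force: [-0.8, -0.4, -1.0]
grip_width: 0.427
gripper_force: 60.2
```

apply_moves(increments=[0, 0, -0.004, 0, 0.3, 0, 0, -0.004, 0, 0.3])

```text
time_s: 5.75
position: [0.4706, 0.133, 0.1971]
orientation: [0.094, 0.996, -0.0, -0.0]
ft_force: [0.4, 0.1, -0.4]
grip_width: 0.429
gripper_force: 60.2
```

apply_moves(increments=[0, 0, -0.003, 0, 0.3, 0, 0, -0.003, 0, 0.3])

```text
time_s: 5.95
position: [0.4706, 0.133, 0.1963]
orientation: [0.094, 0.996, -0.0, -0.0]
ft_force: [-0.3, -0.2, -1.1]
grip_width: 0.423
gripper_force: 60.2
```

apply_moves(increments=[0, 0, -0.003, 0, 0.3, 0, 0, -0.003, 0, 0.3])

```text
time_s: 6.15
position: [0.4707, 0.133, 0.196]
orientation: [0.094, 0.996, 0.0, 0.0]
ft_force: [-1.3, -0.6, 2.8]
grip_width: 0.433
gripper_force: 60.7
```

apply_moves(increments=[0, 0, -0.003, 0, 0.3, 0, 0, -0.003, 0, 0.3])

```text
time_s: 6.35
position: [0.4707, 0.133, 0.196]
orientation: [0.094, 0.996, 0.0, 0.0]
ft_force: [-4.3, -0.3, 10.6]
grip_width: 0.432
gripper_force: 61.5
```

apply_moves(increments=[0, 0, 0.005, 0, 0.3, 0, 0, 0.005, 0, 0.65, 0, 0, 0.005, 0, 0.65, 0, 0, 0.005, 0, 0.65, 0, 0, 0.005, 0, 0.65, 0, 0, 0.04, 0, 0.65, 0, 0, 0.1, 0, 0.65, 0, 0, 0.16, 0, 0.65, 0, 0, 0.2, 0, 0.65, 0, 0, 0.2, 0, 0.65])

```text
time_s: 7.35
position: [0.4712, 0.1333, 0.2467]
orientation: [0.094, 0.996, 0.001, 0.001]
ft_force: [0.3, 0.1, -0.7]
grip_width: 0.649
gripper_force: 0.0
```

Run:
```python
from rig import manip
import cv2,numpy as np
s=manip.camera("scene"); st=manip.get_state(); print(st["position"],st["grip_width"],st["ft_force"])
np.savez("scene2.npz",**s)
cv2.imwrite("pics/p2.png",cv2.resize(s["pixels"][110:210,225:365],None,fx=5,fy=5,interpolation=2))
```

```text
[0.47077316 0.1330824  0.24555742] 0.6476279833604451 [ 1.17140881 -0.714789    0.21978184]
```

View pics/p2.png

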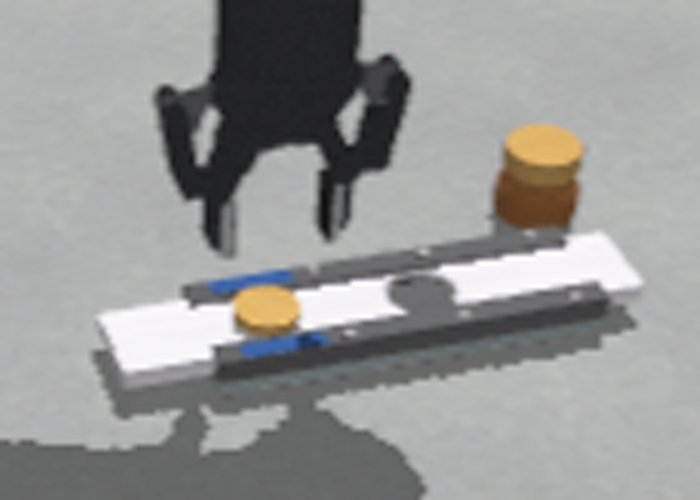

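The disc lies flat between the blue marks, at crop (267,310), and has been released. Next I close the fingers and set them down behind it.

apply_moves(increments=[-0.01, -0.05, 0, 0, 0, -0.02, -0.11, 0, 0, 0, -0.034, -0.177, 0, 0, 0, -0.034, -0.177, 0, 0, 0, -0.034, -0.177, 0, 0, 0, -0.034, -0.177, -0.05, 0, 0, -0.034, -0.177, -0.1, 0, 0, -0.034, -0.177, -0.15, 0, 0, -0.034, -0.177, -0.17, 0, 0, -0.034, -0.177, -0.17, 0, 0])

```text
time_s: 8.4
position: [0.462, 0.0887, 0.2019]
orientation: [0.094, 0.996, -0.0, -0.001]
ft_force: [-0.4, -0.1, 0.2]
grip_width: -0.002
gripper_force: 0.0
```

```bash
cat > tip.py <<'E'
from rig import manip
from h import *
c=manip.camera("scene"); st=manip.get_state(); print(st["position"].round(4),st["grip_width"].round(3),st["ft_force"].round(1))
d=np.array([.1857,.9826]); q=np.array([.9826,-.1857]); m=np.array([.4707,.133])
K,R,t=c["intrinsics"],c["R"],c["t"]; v,u=np.mgrid[100:215,225:365]; z=c["depth"][100:215,225:365].ravel()
P=(R.T@(np.linalg.inv(K)@np.stack([u.ravel()*z,v.ravel()*z,z])-t[:,None])).T
col=cv2.cvtColor(c["pixels"],cv2.COLOR_BGR2HSV)[100:215,225:365].reshape(-1,3).astype(int)
a=(P[:,:2]-m)@d; b=(P[:,:2]-m)@q
f=(abs(b)<.022)&(P[:,2]>.026)&(P[:,2]<.06)&(col[:,2]<120)&(col[:,1]<120)
print("finger along",np.percentile(a[f],[1,50,99]).round(4),"z low",np.sort(P[f,2])[:10].round(4))
y=(col[:,0]>=12)&(col[:,0]<32)&(col[:,1]>110)&(abs(b)<.026)&(P[:,2]<.034)
print("disc n",y.sum(),"along",a[y].min().round(4),a[y].max().round(4),"top z",np.percentile(P[y,2],[20,50,80]).round(4))
cv2.imwrite("pics/tip.png",cv2.resize(c["pixels"][110:210,225:365],None,fx=5,fy=5,interpolation=2))
E
python3 tip.py
```

```text
Traceback (most recent call last):
  File "tip.py", line 3, in <module>
    c=manip.camera("scene"); st=manip.get_state(); print(st["position"].round(4),st["grip_width"].round(3),st["ft_force"].round(1))
                                                                                 ^^^^^^^^^^^^^^^^^^^^^^
AttributeError: 'float' object has no attribute 'round'
```

```bash
sed -i 's/st\["grip_width"\].round(3)/round(st["grip_width"],3)/' tip.py; python3 tip.py; cp pics/tip.png pics/t1.png
```

```text
[0.4624 0.0889 0.2029] 0.001 [ 0.1 -0.1  0.1]
finger along [-0.0599 -0.0438  0.1667] z low [0.0261 0.0261 0.0263 0.0266 0.0267 0.0268 0.0269 0.0269 0.027  0.0271]
disc n 97 along -0.0204 0.016 top z [0.0286 0.0301 0.0312]
```

View pics/t1.png

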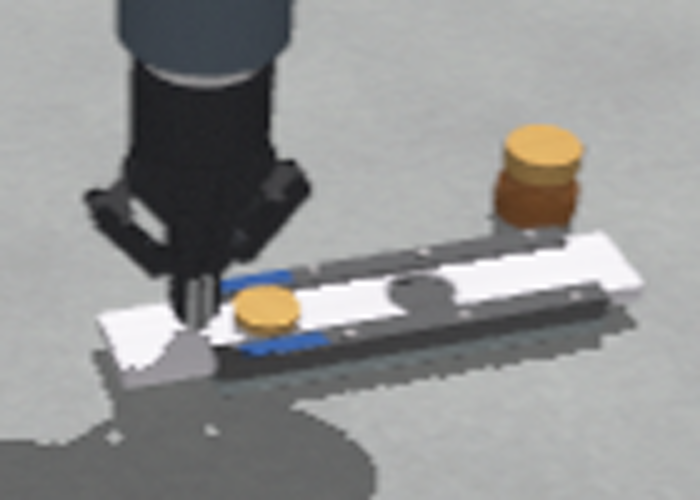

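The closed fingers stand over the strip behind the disc, at crop (195,320), with a clear gap. I'll touch the strip lightly to find the tip height.

apply_moves(increments=[0, 0, -0.01, 0, 0, 0, 0, -0.019, 0, 0, 0, 0, -0.024, 0, 0, 0, 0, -0.024, 0, 0])

```text
time_s: 8.9
position: [0.4621, 0.0887, 0.1963]
orientation: [0.094, 0.996, -0.0, -0.0]
ft_force: [0.1, 0.8, -0.1]
grip_width: 0.001
gripper_force: 0.0
```

apply_moves(increments=[0, 0, -0.003, 0, 0, 0, 0, -0.003, 0, 0])

```text
time_s: 9.1
position: [0.4622, 0.0887, 0.1957]
orientation: [0.094, 0.996, 0.0, -0.0]
ft_force: [-0.3, -0.2, -0.3]
grip_width: 0.003
gripper_force: 0.0
```

apply_moves(increments=[0, 0, -0.003, 0, 0, 0, 0, -0.003, 0, 0])

```text
time_s: 9.3
position: [0.4622, 0.0888, 0.1955]
orientation: [0.094, 0.996, -0.0, 0.0]
ft_force: [-2.0, -0.2, 5.1]
grip_width: -0.001
gripper_force: 2.6
```

apply_moves(increments=[0, 0, 0.018, 0, 0, 0.002, 0.01, 0.018, 0, 0, 0.004, 0.02, 0.018, 0, 0, 0.006, 0.03, 0.018, 0, 0, 0.007, 0.039, 0.018, 0, 0, 0.009, 0.049, 0.018, 0, 0, 0.011, 0.059, 0.018, 0, 0, 0.013, 0.069, 0.018, 0, 0, 0.015, 0.079, 0.018, 0, 0, 0.017, 0.088, 0.018, 0, 0, 0.019, 0.098, 0.018, 0, 0, 0.02, 0.108, 0.018, 0, 0, 0.022, 0.118, 0.018, 0, 0, 0.024, 0.128, 0.018, 0, 0, 0.026, 0.138, 0.018, 0, 0, 0.028, 0.147, 0.018, 0, 0, 0.03, 0.157, 0.018, 0, 0, 0.032, 0.167, 0.018, 0, 0, 0.033, 0.177, 0.018, 0, 0, 0.035, 0.187, 0.018, 0, 0])

```text
time_s: 11.3
position: [0.4709, 0.1357, 0.1994]
orientation: [0.094, 0.996, 0.0, -0.0]
ft_force: [-0.1, -0.2, -0.2]
grip_width: 0.001
gripper_force: 0.1
```

```bash
python3 tip.py; cp pics/tip.png pics/t2.png
```

```text
[0.4711 0.136  0.1995] 0.004 [ 0.3 -0.4  0.7]
finger along [-0.0128  0.0021  0.1899] z low [0.0261 0.0266 0.0267 0.0267 0.0267 0.0268 0.0273 0.0273 0.0275 0.0275]
disc n 78 along 0.0117 0.0485 top z [0.0282 0.0303 0.0311]
```

View pics/t2.png

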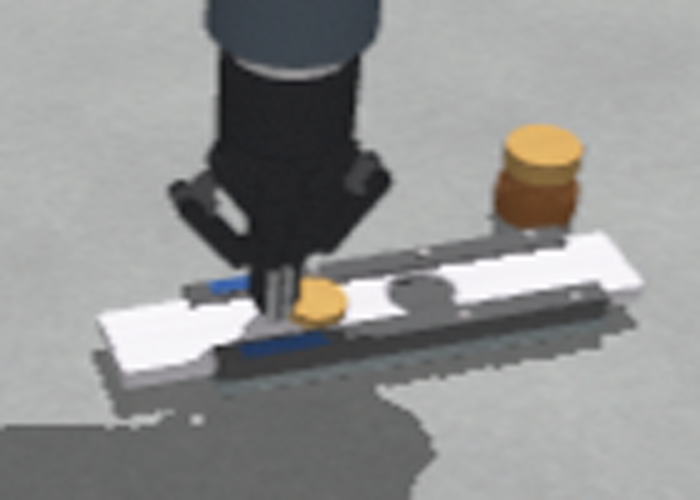

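The disc sits at crop (322,302) and slides ahead of the fingers. Continuing.

apply_moves(increments=[0.002, 0.01, 0, 0, 0, 0.004, 0.02, 0, 0, 0, 0.006, 0.03, 0, 0, 0, 0.007, 0.039, 0, 0, 0, 0.009, 0.049, 0, 0, 0, 0.011, 0.059, 0, 0, 0, 0.013, 0.069, 0, 0, 0, 0.015, 0.079, 0, 0, 0, 0.017, 0.088, 0, 0, 0, 0.019, 0.098, 0, 0, 0, 0.02, 0.108, 0, 0, 0, 0.022, 0.118, 0, 0, 0, 0.024, 0.128, 0, 0, 0, 0.026, 0.138, 0, 0, 0, 0.028, 0.147, 0, 0, 0, 0.03, 0.157, 0, 0, 0, 0.032, 0.167, 0, 0, 0, 0.033, 0.177, 0, 0, 0, 0.035, 0.187, 0, 0, 0])

```text
time_s: 13.25
position: [0.4797, 0.1824, 0.1994]
orientation: [0.094, 0.996, -0.0, -0.0]
ft_force: [-0.5, -0.2, 0.9]
grip_width: 0.002
gripper_force: 0.3
```

```bash
python3 tip.py; cp pics/tip.png pics/t3.png
```

```text
[0.4798 0.1828 0.1994] 0.002 [0.2 0.8 0.3]
finger along [-0.0042  0.0477  0.1891] z low [0.0263 0.0263 0.0264 0.0265 0.0265 0.0266 0.0267 0.027  0.0274 0.0278]
disc n 84 along 0.0593 0.1015 top z [0.0289 0.0304 0.0311]
```

apply_moves(increments=[0.001, 0.006, 0, 0, 0, 0.002, 0.012, 0, 0, 0, 0.003, 0.018, 0, 0, 0, 0.004, 0.024, 0, 0, 0, 0.006, 0.03, 0, 0, 0, 0.007, 0.036, 0, 0, 0, 0.008, 0.042, 0, 0, 0, 0.009, 0.046, 0, 0, 0])

```text
time_s: 14.1
position: [0.4819, 0.1939, 0.1995]
orientation: [0.094, 0.996, 0.0, 0.0]
ft_force: [0.3, -1.0, 0.8]
grip_width: 0.004
gripper_force: 0.3
```

```bash
python3 tip.py
```

```text
[0.482  0.194  0.1995] -0.001 [-0.6  0.4  1.1]
finger along [-0.0321  0.058   0.1205] z low [0.0261 0.0262 0.0265 0.0265 0.0266 0.0267 0.0269 0.0271 0.0271 0.0284]
disc n 76 along 0.0728 0.1053 top z [0.0283 0.0301 0.0313]
```

apply_moves(increments=[0.001, 0.005, 0, 0, 0, 0.002, 0.01, 0, 0, 0])

```text
time_s: 14.35
position: [0.4825, 0.1963, 0.1994]
orientation: [0.094, 0.996, 0.0, 0.0]
ft_force: [0.8, -0.2, -0.2]
grip_width: 0.003
gripper_force: 0.3
```

```bash
python3 tip.py
```

```text
[0.4825 0.1965 0.1994] 0.0 [ 0.1  0.3 -0.7]
finger along [-0.029   0.0598  0.12  ] z low [0.026  0.0261 0.0261 0.0263 0.0263 0.0265 0.027  0.0271 0.0273 0.0275]
disc n 72 along 0.0752 0.1142 top z [0.0258 0.0281 0.0293]
```

apply_moves(increments=[0.001, 0.004, 0, 0, 0, 0.001, 0.007, 0, 0, 0])

```text
time_s: 14.6
position: [0.4826, 0.1981, 0.1994]
orientation: [0.094, 0.996, -0.0, -0.0]
ft_force: [-0.7, -0.2, -0.7]
grip_width: -0.001
gripper_force: 0.1
```

```bash
python3 tip.py; cp pics/tip.png pics/t4.png
```

```text
[0.4827 0.1981 0.1994] -0.001 [-0.2 -0.4 -0.9]
finger along [-0.0371  0.0629  0.1609] z low [0.026  0.026  0.0261 0.0261 0.0266 0.0266 0.0267 0.0267 0.0269 0.0274]
disc n 73 along 0.0751 0.1162 top z [0.0255 0.0276 0.0299]
```

View pics/t4.png

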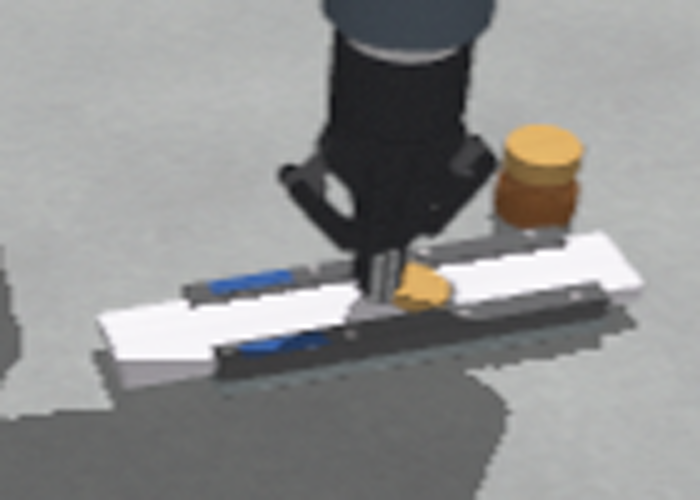

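The disc is at crop (423,288), leading edge dipped and tilted into the pocket. I'll continue with tiny steps.

apply_moves(increments=[0, 0.003, 0, 0, 0, 0.001, 0.005, 0, 0, 0])

```text
time_s: 14.85
position: [0.4829, 0.1993, 0.1994]
orientation: [0.094, 0.996, 0.0, -0.0]
ft_force: [-0.3, 0.2, -0.9]
grip_width: -0.002
gripper_force: 0.1
```

```bash
python3 tip.py
```

```text
[0.4829 0.1993 0.1994] -0.002 [ 0.2  0.1 -0.6]
finger along [-0.0219  0.0607  0.1727] z low [0.0261 0.0262 0.0264 0.0264 0.0264 0.0266 0.0267 0.027  0.0271 0.0273]
disc n 70 along 0.0763 0.111 top z [0.0259 0.0273 0.0289]
```

apply_moves(increments=[0, 0.003, 0, 0, 0, 0.001, 0.004, 0, 0, 0])

```text
time_s: 15.1
position: [0.4832, 0.2003, 0.1995]
orientation: [0.094, 0.996, 0.0, 0.0]
ft_force: [-0.1, 0.0, -0.4]
grip_width: -0.004
gripper_force: 0.1
```

```bash
python3 tip.py; cp pics/tip.png pics/t5.png
```

```text
[0.4832 0.2003 0.1994] -0.001 [-0.3 -0.5 -0.7]
finger along [0.0063 0.0651 0.1317] z low [0.026  0.0261 0.0262 0.0264 0.0266 0.0273 0.0279 0.0281 0.0293 0.0295]
disc n 70 along 0.0775 0.1105 top z [0.0255 0.0272 0.0284]
```

apply_moves(increments=[0, 0.002, 0, 0, 0, 0.001, 0.003, 0, 0, 0])

```text
time_s: 15.35
position: [0.4834, 0.2011, 0.1995]
orientation: [0.094, 0.996, 0.0, 0.0]
ft_force: [0.4, 0.3, -0.0]
grip_width: -0.001
gripper_force: 0.0
```

```bash
python3 tip.py
```

```text
[0.4835 0.2011 0.1995] 0.003 [-0.1 -0.4 -1.1]
finger along [0.0535 0.0659 0.1738] z low [0.026  0.0262 0.0263 0.0272 0.0279 0.0289 0.0298 0.03   0.0334 0.0337]
disc n 64 along 0.0792 0.111 top z [0.0243 0.0253 0.0262]
```

apply_moves(increments=[0, 0.002, 0, 0, 0, 0.001, 0.003, 0, 0, 0])

```text
time_s: 15.6
position: [0.4837, 0.2018, 0.1994]
orientation: [0.094, 0.996, 0.0, 0.0]
ft_force: [-0.1, 0.3, 0.0]
grip_width: -0.003
gripper_force: 0.0
```

```bash
python3 tip.py; cp pics/tip.png pics/t5.png
```

```text
[0.4837 0.2018 0.1995] 0.003 [ 1.2 -0.1  0.1]
finger along [0.0048 0.0646 0.1406] z low [0.026  0.026  0.0261 0.0264 0.0267 0.0273 0.0278 0.029  0.0315 0.0332]
disc n 63 along 0.0787 0.1107 top z [0.024  0.0255 0.0266]
```

View pics/t5.png

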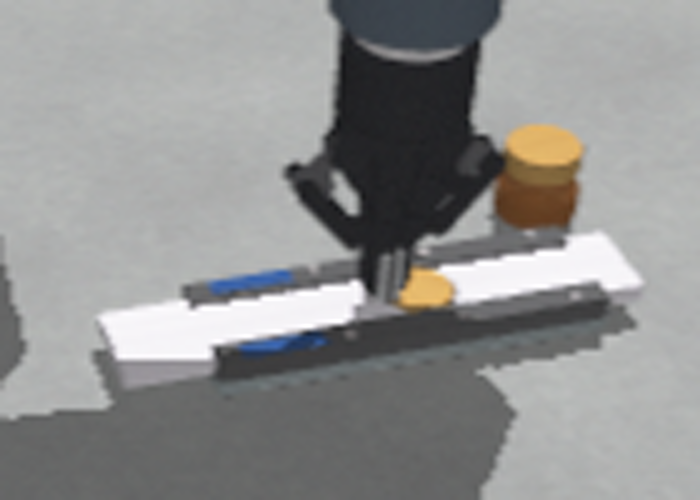

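The disc has dropped: at crop (425,288) it is level with the strip, top at about 25.3 mm. Backing off and rising.

apply_moves(increments=[-0.004, -0.02, 0, 0, 0, -0.008, -0.04, 0, 0, 0, -0.008, -0.04, 0.05, 0, 0, -0.008, -0.04, 0.15, 0, 0, -0.008, -0.04, 0.28, 0, 0, -0.008, -0.04, 0.4, 0, 0, -0.008, -0.04, 0.4, 0, 0, -0.008, -0.04, 0.4, 0, 0])

```text
time_s: 16.45
position: [0.4815, 0.1914, 0.2999]
orientation: [0.094, 0.996, 0.001, 0.0]
ft_force: [0.3, 0.9, -0.4]
grip_width: 0.001
gripper_force: 0.0
```

```bash
python3 tip.py
python3 - <<'E'
from rig import manip
from h import *
c=manip.camera("scene"); d=np.array([.1857,.9826]); q=np.array([.9826,-.1857]); m=np.array([.4707,.133])
K,R,t=c["intrinsics"],c["R"],c["t"]; v,u=np.nonzero(c["depth"]>0); z=c["depth"][v,u]
P=(R.T@(np.linalg.inv(K)@np.stack([u*z,v*z,z])-t[:,None])).T
h=cv2.cvtColor(c["pixels"],cv2.COLOR_BGR2HSV)[v,u].astype(int); a=(P[:,:2]-m)@d; b=(P[:,:2]-m)@q
y=(h[:,0]>=12)&(h[:,0]<32)&(h[:,1]>110)&(abs(b)<.024)&(abs(a-.0955)<.03)
Q=P[y]; A=np.c_[a[y],b[y],np.ones(y.sum())]; f=np.linalg.lstsq(A,Q[:,2],rcond=None)[0]
print(y.sum(),"centre a,b",A[:,:2].mean(0).round(4),"ext",np.ptp(A[:,0]).round(4),np.ptp(A[:,1]).round(4),"tilt deg",np.degrees(np.arctan(f[:2])).round(1),"top",Q[:,2].mean().round(4))
E
```

```text
[0.4813 0.1913 0.2989] -0.0 [-0.3 -0.7 -0.8]
finger along [-0.0395  0.0402  0.1431] z low [0.0261 0.0261 0.0262 0.0265 0.0267 0.0267 0.0267 0.0267 0.0275 0.0278]
disc n 81 along 0.0757 0.1108 top z [0.0239 0.025  0.026 ]
80 centre a,b [ 0.0941 -0.0004] ext 0.036 0.0383 tilt deg [0.4 1.3] top 0.0251
```

The disc is flat, its top at 25.1 mm (3 mm above the strip), and the fingers are clear of it.

```bash
python3 -c "from rig import manip; print(manip.hand_in())"
```

```text
the job is handed in; nothing more can be done
None
```

The brass disc was laid and released between the blue marks, then slid along the channel until it dropped. It now lies flat in the pocket, its top about 3 mm above the strip, and the job was handed in at about 16.5 s with the gripper clear and nothing else moved on purpose.

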